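Slide the round-pilot carrier round to the stop corner of a press-tool tray

TASK

In the sliding tray of press tooling, bring the carrier with the round pilot to the corner with the dark steel stop by sliding the carriers one at a time, never lifting them: first the square-pilot carrier fully home into the empty corner, then the cross-pilot carrier out of the stop corner fully home into the place this left free, then the round-pilot carrier into the stop corner. Finish by seating the round-pilot carrier squarely up against the stop it slid towards with a steady, level push of 12 N or so for about a second, and let go; feel your way and do not slam anything, since a push of more than 20 N on a carrier or on the tray damages the tooling. Leave the tape measure, the tin and the blue cap where they are.

Things in the scene. Friction and masses are not known exactly. Their poses are not given: they have to be found in the camera images.
- tray: fixed bare-aluminium tray, 182 mm square, four corner places (2 x 2), no dividers. Origin: centre of underside, on the table; x away from the robot, y left, z up, yaw within 0.35 rad. Inside 154.4 mm square: two 76 mm carriers have 2.4 mm play. Floor 4 mm, walls 14 mm, rim 22.5 mm above the table; 5 mm lips over the carriers' edges (1.5 mm above the plates): carriers slide but cannot lift out.
- home_stop: dark steel L-shaped stop fixed in the tray's +x, -y corner (far right), as high as the rim. Origin and axes are those of the tray. Its two inner faces are the planes x = +77.2 mm and y = -77.2 mm, each along the half of the wall next to that corner. Rigid.
- cell_home (a point): stop corner (+x, -y; far right): where a carrier's pilot axis is when the plate touches both inner faces of that corner; 38 mm above the table. Axes of the tray. At the start the cross-pilot carrier lies here, the round and square ones in the two corners beside it, either way about.
- cell_empty (a point): empty corner (-x, +y; near left): pilot axis of a carrier that touches both walls there, 38 mm above the table
- cell_near_right (a point): corner (-x, -y; near right): pilot axis of a carrier that touches both walls there, 38 mm above the table
- cell_far_left (a point): corner (+x, +y; far left): pilot axis of a carrier that touches both walls there, 38 mm above the table
- round_pilot (a point): aluminium carrier: plate 76 x 76 x 14 mm, rounded corners, with a round pilot post 30 mm in diameter and 40 mm high with a bevelled top at its centre. This point is on the pilot axis, 38 mm above the table (pilot spans 18 to 58 mm). x, y along the plate edges, z up. Loose, about 0.3 kg; drags with some 1 to 3 N, more if pressed down.
- square_pilot (a point): aluminium carrier: plate 76 x 76 x 14 mm, rounded corners, with a square pilot post 30 x 30 mm and 40 mm high, its faces parallel to the plate's edges at its centre. This point is on the pilot axis, 38 mm above the table (pilot spans 18 to 58 mm). x, y along the plate edges, z up. Loose, about 0.3 kg; drags with some 1 to 3 N, more if pressed down.
- cross_pilot (a point): aluminium carrier: plate 76 x 76 x 14 mm, rounded corners, with a cross-shaped pilot post 40 mm high, of two crossed blades 34 mm long and 12 mm thick along the plate's x and y at its centre. This point is on the pilot axis, 38 mm above the table (pilot spans 18 to 58 mm). x, y along the plate edges, z up. Loose, about 0.3 kg; drags with some 1 to 3 N, more if pressed down.
- press_base (a point): foot of the fixed green arbor press to the right of the tray, on the table: a column with a raised lever, some 0.1 m wide, 0.2 m deep and over 0.45 m high. Keep the arm clear of it.
- tape_measure_mid (a point): yellow pocket tape measure, 41 x 80 x 65 mm, to the right of the tray; point half-way up. Leave alone.
- oring_tin_mid (a point): open round tin of O-rings, 68 mm wide, 22 mm high, to the left of the tray; point half-way up. Leave alone.
- cap_2_mid (a point): blue moulded cap, 55 mm wide, 56 mm high, on the robot's side of the tray; point half-way up. Leave alone.

How it is judged:
By the outcome, as a careful person would: the job done as asked, in the order asked, and still so for the second after the job is handed in, with the robot touching nothing.
It also fails if it takes over 69 s, if anything falls off the work surface, if the arm or the gripper's body presses on something with over 40 N, if the wrist force passes 120 N, or if a joint passes its speed limit or range.

ROBOT

A 6-joint arm with a two-finger parallel gripper is mounted at the origin on the work surface; the furniture and walls round the work are solid. World frame = base frame: x ahead of the robot, y to its left, z up, the work surface at z = 0. Lengths are in m, angles in rad, forces in N, time in s.
With the tool pointing down it reaches from about 0.35 to 0.975 m from the base axis. Payload 4.9 kg.
Tool frame: the origin (TCP) lies midway between the tips of the shut fingers; the grasp point (between the pads) lies 19 mm behind it; z points along the fingers, y is the direction in which the jaws open and shut (so a half turn about z gives the same grasp; the last joint's range is limited). The gripper opens to 85 mm and grips with 20 to 120 N. Pads are 22 mm wide; open, the fingers measure 114 mm over their backs; the gripper's body (76 mm by 85 mm) begins 54 mm behind the grasp point. The pads swing forward as they close: fully open they stand 13 mm farther back than shut.
Start: joints at [-1.307, 0.053, 1.613, -0, 1.476, -0.119], TCP at [0.233, -0.58, 0.231] pointing down, gripper open.
Joint ranges: [-3.01, 3.01], [-1.01, 2.22], [0.06, 2.58], [-1.02, 4.17], [0.09, 2.62], [-3.14, 3.14]. Speed limits (rad/s): [2.57, 2.57, 3.14, 3.14, 3.14, 3.14].

INTERFACE

Orientations are given as a unit quaternion [w, x, y, z].
In Python, from plant import manip, cams gives the robot as it stands.
- The arm moves only by the tool jog_arm, never from a script. Its argument "targets" is a list of rows, each a list of 4 numbers: the shift along the tool's x, y, z in m, then the turn about the tool's z in degrees. A call has 1 to 5 rows; each row is the pose to reach, as a shift and turn from the pose commanded when the call began, along the tool's axes at that moment; what a row does not reach only later rows make up. A row lasts 1/12 s, in which the tool goes at most 41.7 mm and 7.16 degrees, less where a joint would pass 70% of its speed; a pose out of reach is approached as far as the arm can. A call with a gripper value outside its range is refused whole. "fingers" is the opening, from 0 (shut) to 1 (fully open), set as the call begins (left out, the last holds). The fingers move at their own pace and stop on an object; the grip force is fixed at half the most. Time passes only in rows, so rows that repeat a pose let the fingers close. It gives the time, the measured TCP pose, the force and the opening at its end, in the units of the state.
- manip.state(): the state, without advancing time (a new reading comes with each control period).
- cams.grab_frame(name): name is "side" or "top" or "wrist"; returns the picture (400x640x3 uint8, red, green, blue); there is no depth.
- cams.get_calibration(name): a dict with "camera_matrix" (3x3 intrinsics, pixels), "cam_to_world" (4x4, takes a point from camera to world coordinates). Camera axes: x right, y up, looking along -z (the intrinsics and any distortion apply to the point x, -y, -z); pixel columns grow to the right and rows downward; lengths in m; the calibration is good to about 2 mm. A picture is of the moment at which its call begins: read the wrist's pose just before it. get_calibration takes no time and is no camera call; for the wrist camera it gives the pose at the moment of the call.
- manip.job_done(): hands the job in, once; it reports no verdict.
The state is a dict: "time": time; "joint_pos": joint angles; "joint_vel": joint speeds; "joint_efforts": joint torques, N m; "tool_pos": TCP position; "tool_rot": TCP orientation; "contact_force": force on the tool from outside, world axes, zero at the start; "ft_torque": the same for the moment, N m; "gripper_width": opening from 0.0 (shut) to 1.0 (fully open).
Only numpy, scipy, OpenCV 4.12 (cv2) and the standard library are available. Lean on these libraries where they do the work, as an engineer would, in place of code of your own. Each camera call takes 0.05 s, during which the arm holds its last target. There are 200 camera calls.

## Working session

There is one attempt and no reset: what is moved stays moved. The work goes in short steps, Python scripts to look and compute and a tool call to move; the robot and the scene stay as the last step left them, time stands still between calls to the robot, and variables do not carry over. Pictures are saved under pics/ and viewed, about 8 in all and at most 12, crops included, and the job is handed in when it is done.

Besides the shell and the picture viewer there is one more tool, called as name(argument=value, ...) on one line, values as JSON. jog_arm: Moves the arm, as the interface text tells. Its arguments: {"type":"object","properties":{"targets":{"type":"array"},"fingers":{"type":"number"}},"required":["targets"]}

```bash
ls; mkdir -p pics; python3 - <<'E'
from plant import manip,cams
import cv2
s=manip.state();print(s)
for n in("top","side"):
    cv2.imwrite(f"pics/{n}0.png",cams.grab_frame(n)[:,:,::-1]);c=cams.get_calibration(n);print(n,c)
E
```

```text
pics
{'time': 0.0, 'joint_pos': array([-1.30702102e+00,  5.33456894e-02,  1.61431392e+00,  1.25683017e-05,
        1.47598205e+00, -1.19004094e-01]), 'joint_vel': array([-0.00052705, -0.00033836,  0.00097919, -0.00188614,  0.00100098,
        0.00057721]), 'joint_efforts': array([ 1.85369213e-04, -3.93680656e+01, -3.70178175e+01, -1.21476642e-04,
        6.87512904e-03, -7.11038098e-06]), 'tool_pos': array([ 0.23327447, -0.57915951,  0.23005804]), 'tool_rot': array([-1.02227034e-03,  9.81740429e-01,  1.90222715e-01, -6.78554370e-05]), 'contact_force': array([0.06780944, 0.51070932, 0.7143291 ]), 'ft_torque': array([0.02349708, 0.03566902, 0.00497154]), 'gripper_width': 1.0046462120653832}
top {'camera_matrix': array([[370.27693921,   0.        , 322.42818123],
       [  0.        , 370.27693921, 198.35673963],
       [  0.        ,   0.        ,   1.        ]]), 'cam_to_world': array([[-0.02358429,  0.98484612, -0.17181941,  0.34473057],
       [-0.99958175, -0.02035286,  0.02054482, -0.01311586],
       [ 0.01673647,  0.17223208,  0.98491421,  1.01264064],
       [ 0.        ,  0.        ,  0.        ,  1.        ]])}
side {'camera_matrix': array([[453.71782503,   0.        , 324.90517763],
       [  0.        , 453.71782503, 202.78479049],
       [  0.        ,   0.        ,   1.        ]]), 'cam_to_world': array([[-0.99968189,  0.02518363, -0.00138158,  0.50785969],
       [-0.01343975, -0.48554638,  0.8741076 ,  0.9435551 ],
       [ 0.02134238,  0.8738481 ,  0.48573038,  0.59426825],
       [ 0.        ,  0.        ,  0.        ,  1.        ]])}
```

View pics/top0.png

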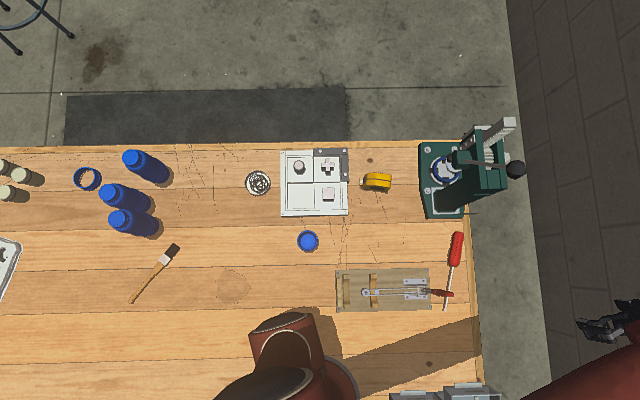

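Top view: round pilot far left (~300,167), cross far right (~328,167), square near right (~328,195), empty corner near left, cap at (308,240). I'll enlarge the top and side views.

```bash
python3 - <<'E'
import cv2,numpy as np
a=cv2.imread("pics/top0.png")[140:225,270:360]
a=cv2.resize(a,None,fx=7,fy=7,interpolation=cv2.INTER_CUBIC)
cv2.imwrite("pics/topc.png",a)
cv2.imwrite("pics/sidec.png",cv2.resize(cv2.imread("pics/side0.png"),(800,500)))
E
```

```text
(no output)
```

View pics/topc.png

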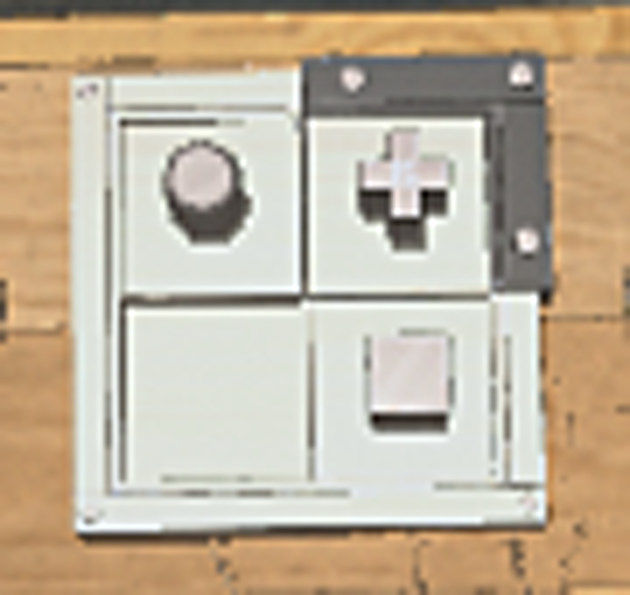

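View pics/sidec.png

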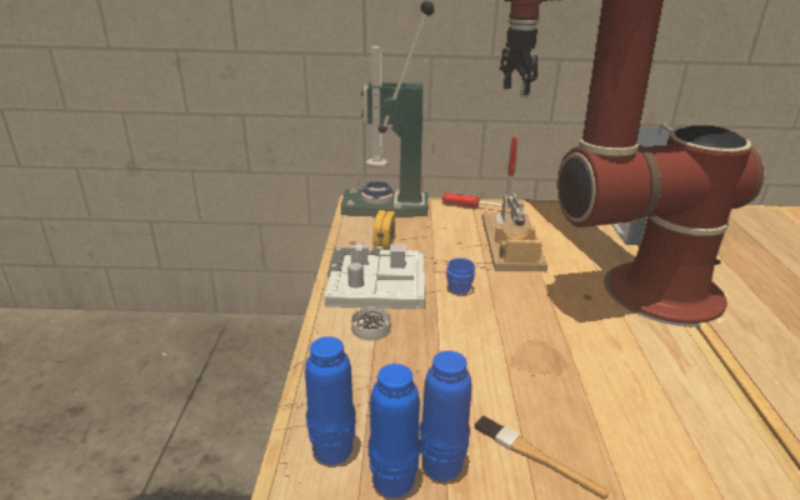

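Crop: rim corners FL (75,77), NL (78,528), NR (546,523); pilot tops round (201,175), cross (403,173), square (410,372). Side view agrees in layout; the press is well right of the tray.

```bash
cat >h.py <<'E'
import numpy as np
from plant import manip,cams
def ray(n,u,v,z,c=None):
    c=c or cams.get_calibration(n);K=c["camera_matrix"];T=c["cam_to_world"]
    d=np.array([(u-K[0,2])/K[0,0],-(v-K[1,2])/K[1,1],-1]);d=T[:3,:3]@d;o=T[:3,3]
    return (o+d*(z-o[2])/d[2])
def proj(n,p,c=None):
    c=c or cams.get_calibration(n);K=c["camera_matrix"];T=c["cam_to_world"]
    q=T[:3,:3].T@(np.array(p)-T[:3,3]);return K[0,2]-K[0,0]*q[0]/q[2],K[1,2]+K[1,1]*q[1]/q[2]
E
python3 - <<'E'
from h import *
f=lambda u,v,z:ray("top",(u+.5)/7-.5+270,(v+.5)/7-.5+140,z)
P={k:f(u,v,z) for k,u,v,z in [("FL",75,77,.0225),("NL",78,528,.0225),("NR",546,523,.0225),("FRstop",543,58,.0225),("round",201,175,.058),("cross",403,173,.058),("sq",410,372,.058)]}
for k in P:print(k,P[k].round(4))
d=P["FL"]-P["NL"];e=P["NL"]-P["NR"];print(np.linalg.norm(d),np.arctan2(-d[0]*0+d[1],d[0]),np.linalg.norm(e),np.arctan2(-e[0],e[1]),(P["FL"]+P["NR"])/2)
d=P["cross"]-P["sq"];e=P["round"]-P["cross"];print(np.linalg.norm(d),np.arctan2(d[1],d[0]),np.linalg.norm(e),np.arctan2(-e[0],e[1]))
print("cap",ray("top",308,240,.028),ray("top",376,182,.03), ray("top",258,182,.011))
E
```

```text
FL [0.6543 0.0799 0.0225]
NL [0.4744 0.0795 0.0225]
NR [ 0.4724 -0.1006  0.0225]
FRstop [ 0.6588 -0.106   0.0225]
round [0.6037 0.029  0.058 ]
cross [ 0.603  -0.0477  0.058 ]
sq [ 0.526  -0.0484  0.058 ]
0.1799565294260392 0.002369803633472614 0.18002996613997443 -0.010650550131589486 [ 0.56338307 -0.01034509  0.0225    ]
0.07703476687692748 0.00831471761229134 0.07671462533767465 -0.008839388138372626
cap [0.40545637 0.00715999 0.028     ] [ 0.55832868 -0.18050084  0.03      ] [0.56895414 0.14269995 0.011     ]
```

jog_arm(targets=[[0, 0, -0.04, 7], [0, 0, -0.08, 14], [0, 0, -0.11, 21], [0, 0, -0.11, 21.94], [0, 0, -0.11, 21.94]], fingers=0)

```text
time: 0.52
tool_pos: [0.2337, -0.5806, 0.3443]
tool_rot: [0.002, 1.0, 0.0, 0.001]
contact_force: [0.1, 0.1, -1.4]
gripper_width: 0.299
```

jog_arm(targets=[[0.015, -0.038, 0, 0], [0.03, -0.076, 0, 0], [0.045, -0.114, 0, 0], [0.06, -0.152, 0, 0], [0.075, -0.19, 0, 0]])

```text
time: 0.93
tool_pos: [0.3083, -0.3874, 0.3384]
tool_rot: [-0.002, 1.0, 0.0, -0.001]
contact_force: [0.7, 0.7, -0.4]
gripper_width: -0.001
```

jog_arm(targets=[[0.015, -0.038, 0, 0], [0.03, -0.076, 0, 0], [0.045, -0.114, 0, 0], [0.06, -0.152, 0, 0], [0.075, -0.19, 0, 0]])

```text
time: 1.35
tool_pos: [0.3831, -0.1975, 0.3388]
tool_rot: [-0.001, 1.0, 0.0, -0.001]
contact_force: [0.9, -0.3, -0.4]
gripper_width: -0.001
```

jog_arm(targets=[[0.024, -0.033, 0, 0], [0.048, -0.066, 0, 0], [0.072, -0.099, 0, 0], [0.096, -0.132, 0, 0], [0.11, -0.165, 0, 0]])

```text
time: 1.77
tool_pos: [0.494, -0.0325, 0.3384]
tool_rot: [-0.0, 1.0, 0.001, -0.002]
contact_force: [0.2, -0.0, 0.5]
gripper_width: 0.002
```

jog_arm(targets=[[0.02, -0.022, 0, 0], [0.02, -0.022, 0, 0], [0.02, -0.022, 0, 0]])

```text
time: 2.02
tool_pos: [0.5131, -0.0116, 0.3385]
tool_rot: [-0.0, 1.0, 0.002, -0.002]
contact_force: [0.0, 0.3, -0.5]
gripper_width: 0.0
```

```bash
python3 - <<'E'
from h import *
import cv2,pickle
c=cams.get_calibration("wrist");a=cams.grab_frame("wrist");cv2.imwrite("pics/w1.png",a[:,:,::-1]);pickle.dump(c,open("w1.pkl","wb"))
print(c,manip.state()["tool_pos"]);print([np.round(proj("wrist",p,c)) for p in [(.6535,.08,.0225),(.4725,-.101,.0225)]])
cv2.imwrite("pics/w1b.png",cv2.resize(a[:,:,::-1],(800,500),interpolation=cv2.INTER_CUBIC))
E
```

```text
{'camera_matrix': array([[276.89318137,   0.        , 322.8232582 ],
       [  0.        , 276.89318137, 197.03214333],
       [  0.        ,   0.        ,   1.        ]]), 'cam_to_world': array([[ 3.74956057e-03,  9.59718985e-01,  2.80936666e-01,
         5.83736060e-01],
       [-9.99992963e-01,  3.56524684e-03,  1.16716379e-03,
        -9.02307482e-03],
       [ 1.18540690e-04, -2.80939065e-01,  9.59725600e-01,
         4.80506519e-01],
       [ 0.00000000e+00,  0.00000000e+00,  0.00000000e+00,
         1.00000000e+00]])} [ 0.51285725 -0.01251037  0.33901746]
[array([264.,  68.]), array([377., 184.])]
```

View pics/w1b.png

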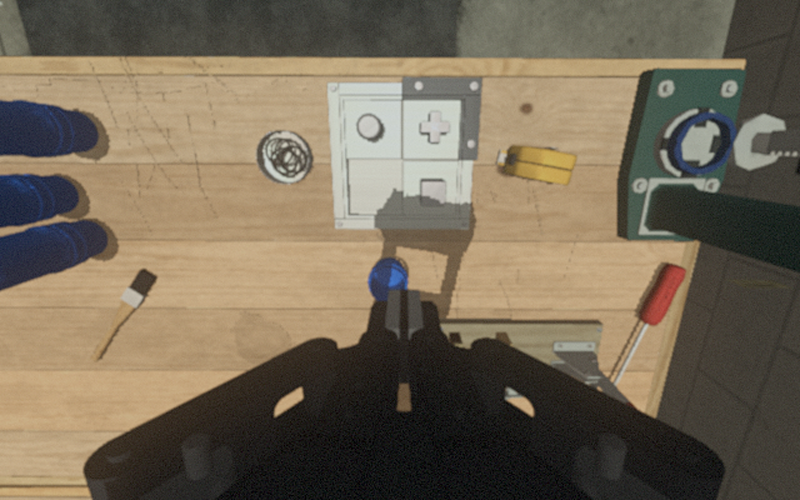

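```bash
python3 - <<'E'
import cv2
a=cv2.imread("pics/w1.png")[60:188,258:390]
cv2.imwrite("pics/w1c.png",cv2.resize(a,None,fx=4.6,fy=4.6,interpolation=cv2.INTER_CUBIC))
E
```

```text
(no output)
```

View pics/w1c.png

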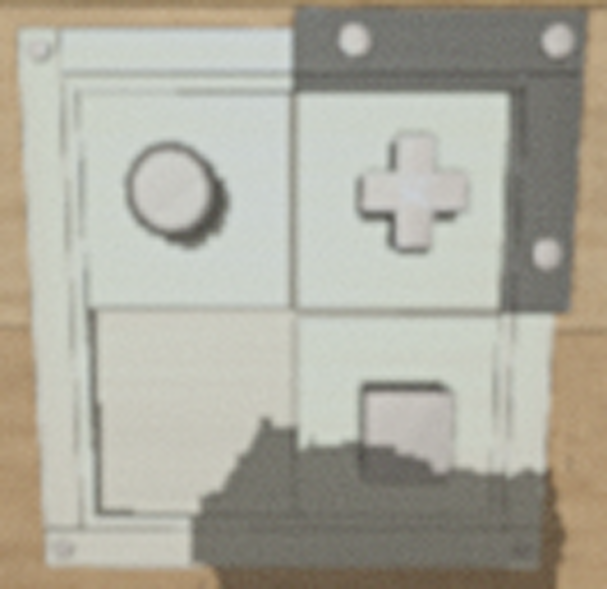

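Wrist crop: rim corners FL (19,29), NL (47,566), NR (540,569); pilot tops round (173,192), cross (414,191), square (408,434).

```bash
python3 - <<'E'
from h import *
import pickle
c=pickle.load(open("w1.pkl","rb"))
f=lambda u,v,z:ray("",(u+.5)/4.6-.5+258,(v+.5)/4.6-.5+60,z,c)
P={k:f(u,v,z) for k,u,v,z in [("FL",19,29,.0225),("NL",47,566,.0225),("NR",540,569,.0225),("round",173,192,.058),("cross",414,191,.058),("sq",408,434,.058)]}
for k in P:print(k,P[k].round(4))
d=P["FL"]-P["NL"];e=P["NL"]-P["NR"];print(np.linalg.norm(d),np.arctan2(d[1],d[0]),np.linalg.norm(e),np.arctan2(-e[0],e[1]),(P["FL"]+P["NR"])/2)
d=P["cross"]-P["sq"];e=P["round"]-P["cross"];print(np.linalg.norm(d),np.arctan2(d[1],d[0]),np.linalg.norm(e),np.arctan2(-e[0],e[1]))
print("tape",ray("",(507+573)/2.5,165/1.25,.03,c))
E
```

```text
FL [0.6561 0.0837 0.0225]
NL [0.4748 0.0839 0.0225]
NR [ 0.4743 -0.0981  0.0225]
round [0.6039 0.0309 0.058 ]
cross [ 0.6044 -0.0448  0.058 ]
sq [ 0.5284 -0.045   0.058 ]
0.18136192129211257 -0.0012487354994706516 0.18201219363549398 -0.002526399949680351 [ 0.56520624 -0.00723821  0.0225    ]
0.07599763030010426 0.002797683741941255 0.07563873335698189 0.007681179519565418
tape [ 0.55999314 -0.18235361  0.03      ]
```

jog_arm(targets=[[0.005, 0.026, 0.02, 0], [0.01, 0.052, 0.05, 0], [0.0145, 0.078, 0.08, 0], [0.0145, 0.078, 0.12, 0], [0.0145, 0.078, 0.16, 0]])

```text
time: 2.48
tool_pos: [0.5273, -0.0936, 0.18]
tool_rot: [0.0, 1.0, -0.002, 0.001]
contact_force: [0.3, 0.4, -0.8]
gripper_width: -0.003
```

jog_arm(targets=[[0, 0, 0.035, 0], [0, 0, 0.06, 0], [0, 0, 0.08, 0], [0, 0, 0.09, 0], [0, 0, 0.09, 0]])

```text
time: 2.9
tool_pos: [0.5251, -0.0911, 0.088]
tool_rot: [-0.001, 1.0, -0.001, -0.003]
contact_force: [0.4, 0.9, -0.7]
gripper_width: 0.0
```

jog_arm(targets=[[0, 0, 0.025, 0], [0, 0, 0.045, 0], [0, 0, 0.056, 0], [0, 0, 0.056, 0], [0, 0, 0.056, 0]])

```text
time: 3.32
tool_pos: [0.5284, -0.0912, 0.0361]
tool_rot: [0.0, 1.0, -0.0, 0.0]
contact_force: [0.9, 0.9, -0.3]
gripper_width: 0.001
```

```bash
python3 - <<'E'
from h import *
import cv2
for i in range(3):
    a=cams.grab_frame("side");s=manip.state();print(s["tool_pos"].round(4),s["contact_force"].round(2),s["tool_rot"].round(4))
a=a[170:270,240:370]
cv2.imwrite("pics/s2.png",cv2.resize(a[:,:,::-1],None,fx=5.5,fy=5.5,interpolation=cv2.INTER_CUBIC))
E
```

```text
[ 0.529  -0.0913  0.0369] [-0.08  0.68  0.38] [ 4.0e-04  1.0e+00 -1.0e-04  1.1e-03]
[ 0.5293 -0.0913  0.0373] [-0.12 -0.57  0.74] [ 5.0e-04  1.0e+00 -1.0e-04  1.5e-03]
[ 0.5294 -0.0913  0.0373] [-0.   -0.17 -1.09] [ 5.0e-04  1.0e+00 -1.0e-04  1.6e-03]
```

View pics/s2.png

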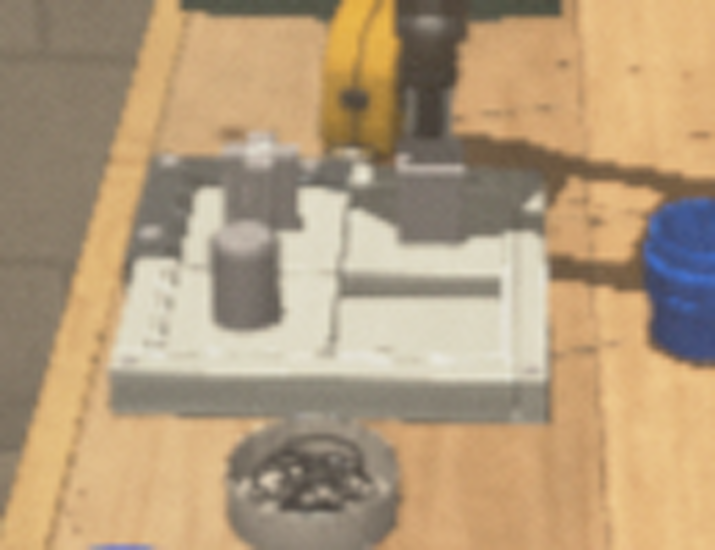

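Finger stands behind the square pilot at (430,120), clear of the tape and tray. Feel for contact.

jog_arm(targets=[[-0.001, -0.004, 0.003, 0], [-0.001, -0.007, 0.003, 0], [-0.001, -0.009, 0.003, 0], [-0.001, -0.011, 0.003, 0], [-0.001, -0.013, 0.003, 0]])

```text
time: 3.88
tool_pos: [0.527, -0.0774, 0.0324]
tool_rot: [0.0, 1.0, 0.0, 0.0]
contact_force: [0.5, 0.2, -1.0]
gripper_width: -0.001
```

jog_arm(targets=[[0, -0.002, 0, 0], [0, -0.004, 0, 0], [0, -0.006, 0, 0], [0, -0.008, 0, 0], [0, -0.01, 0, 0]])

```text
time: 4.3
tool_pos: [0.5271, -0.0678, 0.0324]
tool_rot: [0.0, 1.0, -0.0, 0.0]
contact_force: [0.8, -2.2, -0.1]
gripper_width: 0.0
```

jog_arm(targets=[[0, -0.003, 0, 0], [0, -0.006, 0, 0], [0, -0.01, 0, 0], [0, -0.014, 0, 0], [0, -0.018, 0, 0]])

```text
time: 4.72
tool_pos: [0.5271, -0.0494, 0.0324]
tool_rot: [0.0, 1.0, -0.0, 0.0]
contact_force: [0.5, -2.1, 1.1]
gripper_width: -0.001
```

jog_arm(targets=[[0, -0.004, 0, 0], [0, -0.008, 0, 0], [0, -0.012, 0, 0], [0, -0.016, 0, 0], [0, -0.02, 0, 0]])

```text
time: 5.13
tool_pos: [0.527, -0.0294, 0.0323]
tool_rot: [0.0, 1.0, -0.0, 0.0]
contact_force: [-0.5, -2.0, 0.3]
gripper_width: 0.001
```

jog_arm(targets=[[0, -0.004, 0, 0], [0, -0.008, 0, 0], [0, -0.012, 0, 0], [0, -0.015, 0, 0], [0, -0.018, 0, 0]])

```text
time: 5.55
tool_pos: [0.5271, -0.0115, 0.0324]
tool_rot: [0.0, 1.0, -0.0, 0.0]
contact_force: [0.2, -3.2, 1.4]
gripper_width: -0.002
```

jog_arm(targets=[[0, -0.002, 0, 0], [0, -0.004, 0, 0], [0, -0.0055, 0, 0], [0, -0.0068, 0, 0], [0, -0.008, 0, 0]])

```text
time: 5.97
tool_pos: [0.5271, -0.0037, 0.0323]
tool_rot: [0.0, 1.0, -0.0, 0.0]
contact_force: [0.6, -1.7, 0.1]
gripper_width: 0.002
```

jog_arm(targets=[[0, -0.0006, 0, 0], [0, -0.0012, 0, 0], [0, -0.0018, 0, 0], [0, -0.0024, 0, 0], [0, -0.003, 0, 0]])

```text
time: 6.38
tool_pos: [0.5271, -0.0008, 0.0323]
tool_rot: [0.0, 1.0, -0.0, 0.0]
contact_force: [0.1, -2.9, 2.2]
gripper_width: 0.002
```

jog_arm(targets=[[0, -0.0005, 0, 0], [0, -0.001, 0, 0], [0, -0.0015, 0, 0], [0, -0.002, 0, 0], [0, -0.0025, 0, 0]])

```text
time: 6.8
tool_pos: [0.5271, 0.0017, 0.0324]
tool_rot: [0.0, 1.0, -0.0, 0.0]
contact_force: [1.2, -3.5, 1.6]
gripper_width: 0.003
```

jog_arm(targets=[[0, -0.0004, 0, 0], [0, -0.0008, 0, 0], [0, -0.0012, 0, 0], [0, -0.0016, 0, 0]])

```text
time: 7.13
tool_pos: [0.5272, 0.0021, 0.0327]
tool_rot: [0.001, 1.0, 0.0, 0.0]
contact_force: [-1.1, -8.7, 4.0]
gripper_width: 0.001
```

jog_arm(targets=[[0, 0.003, 0, 0], [0, 0.012, 0, 0], [0, 0.018, -0.01, 0], [0, 0.018, -0.04, 0], [0, 0.018, -0.07, 0]])

```text
time: 7.55
tool_pos: [0.5252, -0.0148, 0.1015]
tool_rot: [-0.001, 1.0, -0.001, -0.002]
contact_force: [1.3, 0.5, 0.1]
gripper_width: 0.002
```

jog_arm(targets=[[0.03, 0.008, 0, 0], [0.06, 0.016, 0, 0], [0.09, 0.024, 0, 0], [0.115, 0.031, 0, 0], [0.117, 0.031, 0, 0]])

```text
time: 7.97
tool_pos: [0.6474, -0.0474, 0.1033]
tool_rot: [0.0, 1.0, -0.001, 0.002]
contact_force: [-1.0, 0.7, -0.2]
gripper_width: 0.004
```

jog_arm(targets=[[0, 0, 0, 0], [0, 0, 0.02, 0], [0, 0, 0.045, 0], [0, 0, 0.065, 0], [0, 0, 0.068, 0]])

```text
time: 8.38
tool_pos: [0.6393, -0.0447, 0.0296]
tool_rot: [-0.001, 1.0, -0.0, -0.005]
contact_force: [-1.0, -0.2, -0.6]
gripper_width: 0.002
```

```bash
python3 - <<'E'
from h import *
import cv2
for n in("top","side"):
    a=cams.grab_frame(n);s=manip.state();print(s["tool_pos"].round(4),s["contact_force"].round(2))
    a=a[140:240,260:390] if n=="top" else a[170:270,240:370]
    b=a if n=="top" else np.hstack([b,a])
cv2.imwrite("pics/s3.png",cv2.resize(b[:,:,::-1],None,fx=3,fy=3,interpolation=cv2.INTER_CUBIC))
E
```

```text
[ 0.6403 -0.0449  0.0309] [-0.71  0.21 -0.51]
[ 0.6419 -0.0452  0.0331] [ 0.07 -0.15 -0.06]
```

View pics/s3.png

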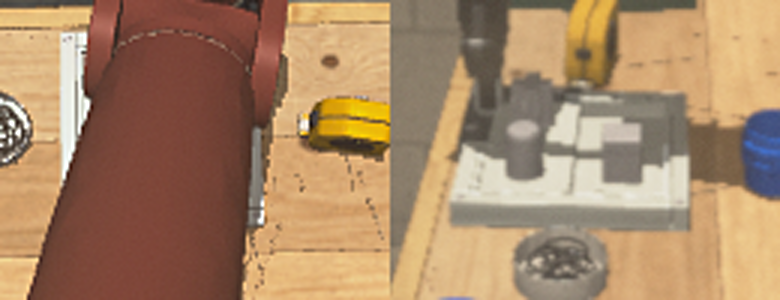

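Square carrier is near left, home; the finger stands behind the cross (side view ~ (485,90)). Push −x.

jog_arm(targets=[[-0.002, 0, 0, 0], [-0.004, 0, 0, 0], [-0.006, 0, 0, 0], [-0.008, 0, 0, 0], [-0.01, 0, 0, 0]])

```text
time: 8.9
tool_pos: [0.6343, -0.0458, 0.0353]
tool_rot: [0.0, 1.0, -0.0, 0.001]
contact_force: [-0.9, -0.2, -0.5]
gripper_width: 0.002
```

jog_arm(targets=[[-0.002, 0, 0, 0], [-0.004, 0, 0, 0], [-0.006, 0, 0, 0], [-0.008, 0, 0, 0], [-0.01, 0, 0, 0]])

```text
time: 9.32
tool_pos: [0.6246, -0.0458, 0.0349]
tool_rot: [0.0, 1.0, -0.0, 0.001]
contact_force: [3.0, 0.9, 2.2]
gripper_width: 0.003
```

jog_arm(targets=[[-0.003, 0, 0, 0], [-0.006, 0, 0.001, 0], [-0.01, 0, 0.002, 0], [-0.014, 0, 0.002, 0], [-0.018, 0, 0.002, 0]])

```text
time: 9.73
tool_pos: [0.6055, -0.0457, 0.0321]
tool_rot: [-0.0, 1.0, -0.0, -0.0]
contact_force: [3.0, 0.1, 1.2]
gripper_width: 0.004
```

jog_arm(targets=[[-0.004, 0, 0, 0], [-0.008, 0, 0, 0], [-0.012, 0, 0, 0], [-0.016, 0, 0, 0], [-0.02, 0, 0, 0]])

```text
time: 10.15
tool_pos: [0.5854, -0.0457, 0.0321]
tool_rot: [-0.0, 1.0, -0.0, -0.0]
contact_force: [2.4, -0.2, 0.3]
gripper_width: 0.003
```

jog_arm(targets=[[-0.004, 0, 0, 0], [-0.008, 0, 0, 0], [-0.012, 0, 0, 0], [-0.016, 0, 0, 0], [-0.019, 0, 0, 0]])

```text
time: 10.57
tool_pos: [0.5663, -0.0456, 0.0321]
tool_rot: [-0.0, 1.0, -0.0, -0.0]
contact_force: [2.6, 0.7, 0.6]
gripper_width: 0.003
```

jog_arm(targets=[[-0.0018, 0, 0, 0], [-0.0036, 0, 0, 0], [-0.005, 0, 0, 0], [-0.0062, 0, 0, 0], [-0.0072, 0, 0, 0]])

```text
time: 10.98
tool_pos: [0.5595, -0.0456, 0.0321]
tool_rot: [-0.0, 1.0, -0.0, -0.0]
contact_force: [0.9, 0.1, -0.3]
gripper_width: -0.003
```

jog_arm(targets=[[-0.0006, 0, 0, 0], [-0.0012, 0, 0, 0], [-0.0018, 0, 0, 0], [-0.0024, 0, 0, 0], [-0.003, 0, 0, 0]])

```text
time: 11.4
tool_pos: [0.5567, -0.0457, 0.0322]
tool_rot: [-0.0, 1.0, -0.0, -0.0]
contact_force: [1.3, -0.5, -0.4]
gripper_width: -0.003
```

jog_arm(targets=[[-0.0005, 0, 0, 0], [-0.001, 0, 0, 0], [-0.0015, 0, 0, 0], [-0.002, 0, 0, 0], [-0.0025, 0, 0, 0]])

```text
time: 11.82
tool_pos: [0.5548, -0.0457, 0.0325]
tool_rot: [-0.0, 1.0, -0.0, 0.001]
contact_force: [3.2, 0.9, 0.3]
gripper_width: -0.006
```

jog_arm(targets=[[-0.0004, 0, 0, 0], [-0.0008, 0, 0, 0], [-0.0012, 0, 0, 0], [-0.0016, 0, 0, 0]])

```text
time: 12.15
tool_pos: [0.5544, -0.0457, 0.0334]
tool_rot: [0.0, 1.0, -0.0, 0.002]
contact_force: [6.3, 1.3, 1.3]
gripper_width: 0.003
```

jog_arm(targets=[[-0.0004, 0, 0, 0], [-0.0008, 0, 0, 0], [-0.0008, 0, 0, 0]])

```text
time: 12.4
tool_pos: [0.5543, -0.0457, 0.0336]
tool_rot: [0.0, 1.0, -0.0, 0.003]
contact_force: [8.1, 1.3, -0.8]
gripper_width: -0.001
```

jog_arm(targets=[[0.003, 0, 0, 0], [0.012, 0, 0, 0], [0.018, 0, -0.01, 0], [0.018, 0, -0.04, 0], [0.018, 0, -0.07, 0]])

```text
time: 12.82
tool_pos: [0.5686, -0.0454, 0.1015]
tool_rot: [-0.0, 1.0, -0.0, -0.003]
contact_force: [0.1, -1.1, 0.5]
gripper_width: 0.001
```

jog_arm(targets=[[0.008, -0.028, 0, 0], [0.018, -0.06, 0, 0], [0.028, -0.09, 0, 0], [0.033, -0.11, 0, 0], [0.033, -0.117, 0, 0]])

```text
time: 13.23
tool_pos: [0.6037, 0.0739, 0.103]
tool_rot: [-0.0, 1.0, 0.001, -0.0]
contact_force: [0.3, -0.9, 0.2]
gripper_width: 0.001
```

```bash
python3 - <<'E'
from h import *
import cv2
for n in("side","wrist"):
    a=cams.grab_frame(n);s=manip.state();print(s["tool_pos"].round(4),s["contact_force"].round(2))
    if n=="side":b=a[170:270,240:370]
    else: c=cams.get_calibration("wrist")
print([np.round(proj("wrist",p,c)) for p in [(.6535,.08,.0225),(.4725,-.101,.0225),(.604,.03,.058)]])
cv2.imwrite("pics/s4.png",cv2.resize(np.vstack([cv2.resize(b,(520,400)),cv2.resize(a,(520,325))])[:,:,::-1],None,fx=.82,fy=.82))
E
```

```text
[0.6032 0.0738 0.1027] [-1.04  1.46  0.37]
[0.6028 0.0722 0.1024] [ 0.21 -0.53  0.63]
[array([316., 143.]), array([503., 332.]), array([385., 217.])]
```

View pics/s4.png

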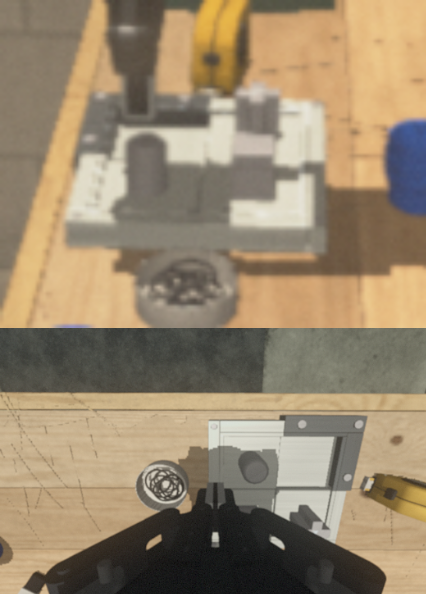

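Cross carrier is near right, stop corner empty, round still far left with the fingers to its left. Descend and push right.

jog_arm(targets=[[0.001, 0, 0.02, 0], [0.001, 0, 0.04, 0], [0.001, 0, 0.057, 0], [0.001, 0, 0.066, 0], [0.001, 0, 0.069, 0]])

```text
time: 13.75
tool_pos: [0.6022, 0.0701, 0.0311]
tool_rot: [0.0, 1.0, -0.001, -0.002]
contact_force: [-0.3, -0.2, -0.2]
gripper_width: -0.0
```

jog_arm(targets=[[0, 0.002, 0.001, 0], [0, 0.004, 0.001, 0], [0, 0.006, 0.001, 0], [0, 0.008, 0.001, 0], [0, 0.01, 0.001, 0]])

```text
time: 14.17
tool_pos: [0.6047, 0.061, 0.0334]
tool_rot: [0.0, 1.0, -0.0, 0.001]
contact_force: [0.4, 0.6, 0.4]
gripper_width: -0.002
```

jog_arm(targets=[[0, 0.002, 0, 0], [0, 0.004, 0, 0], [0, 0.006, 0, 0], [0, 0.008, 0, 0], [0, 0.01, 0, 0]])

```text
time: 14.58
tool_pos: [0.6042, 0.0514, 0.0327]
tool_rot: [-0.0, 1.0, 0.0, 0.0]
contact_force: [0.3, 2.5, 2.5]
gripper_width: -0.001
```

jog_arm(targets=[[0, 0.004, 0, 0], [0, 0.008, 0, 0], [0, 0.012, 0, 0], [0, 0.016, 0, 0], [0, 0.02, 0, 0]])

```text
time: 15.0
tool_pos: [0.6039, 0.0308, 0.0323]
tool_rot: [-0.0, 1.0, -0.0, -0.0]
contact_force: [0.2, 3.3, 1.2]
gripper_width: -0.003
```

jog_arm(targets=[[0, 0.004, 0, 0], [0, 0.008, 0, 0], [0, 0.012, 0, 0], [0, 0.016, 0, 0], [0, 0.02, 0, 0]])

```text
time: 15.42
tool_pos: [0.6039, 0.0109, 0.0323]
tool_rot: [-0.0, 1.0, -0.0, -0.0]
contact_force: [0.7, 2.2, 1.7]
gripper_width: -0.006
```

jog_arm(targets=[[0, 0.004, 0, 0], [0, 0.008, 0, 0], [0, 0.012, 0, 0], [0, 0.016, 0, 0], [0, 0.019, 0, 0]])

```text
time: 15.83
tool_pos: [0.6039, -0.0082, 0.0323]
tool_rot: [0.0, 1.0, -0.0, -0.0]
contact_force: [-0.3, 2.6, 2.1]
gripper_width: 0.004
```

jog_arm(targets=[[0, 0.002, 0, 0], [0, 0.0035, 0, 0], [0, 0.005, 0, 0], [0, 0.006, 0, 0], [0, 0.007, 0, 0]])

```text
time: 16.25
tool_pos: [0.6039, -0.0147, 0.0323]
tool_rot: [-0.0, 1.0, -0.0, -0.0]
contact_force: [0.8, 1.1, 2.2]
gripper_width: -0.001
```

jog_arm(targets=[[0, 0.0006, 0, 0], [0, 0.0012, 0, 0], [0, 0.0018, 0, 0], [0, 0.0024, 0, 0], [0, 0.003, 0, 0]])

```text
time: 16.67
tool_pos: [0.6039, -0.0177, 0.0323]
tool_rot: [-0.0, 1.0, -0.0, -0.0]
contact_force: [-0.2, 2.9, 2.6]
gripper_width: 0.0
```

jog_arm(targets=[[0, 0.0004, 0, 0], [0, 0.0008, 0, 0], [0, 0.0012, 0, 0], [0, 0.0016, 0, 0], [0, 0.002, 0, 0]])

```text
time: 17.08
tool_pos: [0.6043, -0.0194, 0.0324]
tool_rot: [-0.0, 1.0, -0.0, 0.0]
contact_force: [1.9, 4.3, 0.7]
gripper_width: 0.002
```

jog_arm(targets=[[0, 0.0003, 0, 0], [0, 0.0006, 0, 0], [0, 0.0009, 0, 0], [0, 0.0009, 0, 0], [0, 0.0009, 0, 0]])

```text
time: 17.5
tool_pos: [0.6043, -0.0196, 0.0326]
tool_rot: [-0.001, 1.0, -0.0, 0.0]
contact_force: [1.7, 5.8, 1.8]
gripper_width: 0.001
```

```bash
python3 - <<'E'
from h import *
s=manip.state();print(s["tool_pos"].round(4),s["contact_force"].round(2),s["ft_torque"].round(2))
E
```

```text
[ 0.6043 -0.0196  0.0326] [1.67 5.77 1.77] [ 0.97 -0.17  0.07]
```

jog_arm(targets=[[0, 0.0003, 0, 0], [0, 0.0006, 0, 0], [0, 0.0009, 0, 0], [0, 0.0012, 0, 0], [0, 0.0012, 0, 0]])

```text
time: 17.92
tool_pos: [0.6044, -0.0199, 0.033]
tool_rot: [-0.002, 1.0, -0.0, 0.0]
contact_force: [0.2, 9.6, 4.0]
gripper_width: -0.0
```

jog_arm(targets=[[0, 0.0002, -0.0002, 0], [0, 0.0004, -0.0004, 0], [0, 0.0006, -0.0005, 0], [0, 0.0006, -0.0005, 0], [0, 0.0006, -0.0005, 0]])

```text
time: 18.33
tool_pos: [0.6043, -0.0202, 0.0334]
tool_rot: [-0.002, 1.0, -0.0, 0.0]
contact_force: [0.6, 10.7, 2.8]
gripper_width: -0.001
```

jog_arm(targets=[[0, 0.0002, -0.0002, 0], [0, 0.0004, -0.0003, 0], [0, 0.0004, -0.0003, 0], [0, 0.0004, -0.0003, 0], [0, 0.0004, -0.0003, 0]])

```text
time: 18.75
tool_pos: [0.6043, -0.0203, 0.0335]
tool_rot: [-0.002, 1.0, -0.0, 0.001]
contact_force: [1.4, 10.9, 2.6]
gripper_width: -0.001
```

jog_arm(targets=[[0, 0, 0, 0], [0, 0, 0, 0], [0, 0, 0, 0], [0, 0, 0, 0], [0, 0, 0, 0]])

```text
time: 19.17
tool_pos: [0.6043, -0.0203, 0.0335]
tool_rot: [-0.002, 1.0, -0.0, 0.001]
contact_force: [1.4, 10.9, 3.4]
gripper_width: -0.0
```

jog_arm(targets=[[0, 0, 0, 0], [0, 0, 0, 0], [0, 0, 0, 0], [0, 0, 0, 0], [0, 0, 0, 0]])

```text
time: 19.58
tool_pos: [0.6043, -0.0203, 0.0334]
tool_rot: [-0.002, 1.0, -0.0, 0.0]
contact_force: [0.9, 11.0, 2.2]
gripper_width: 0.003
```

jog_arm(targets=[[0, 0, 0, 0], [0, 0, 0, 0], [0, 0, 0, 0], [0, 0, 0, 0]])

```text
time: 19.92
tool_pos: [0.6043, -0.0203, 0.0335]
tool_rot: [-0.002, 1.0, -0.0, 0.001]
contact_force: [1.6, 11.4, 3.6]
gripper_width: -0.002
```

jog_arm(targets=[[0, 0.0002, 0, 0], [0, 0.0004, -0.0001, 0], [0, 0.0004, -0.0001, 0], [0, 0.0004, -0.0001, 0], [0, 0.0004, -0.0001, 0]])

```text
time: 20.33
tool_pos: [0.6043, -0.0203, 0.0335]
tool_rot: [-0.003, 1.0, -0.0, 0.001]
contact_force: [1.9, 12.5, 1.9]
gripper_width: 0.0
```

jog_arm(targets=[[0, 0, 0, 0], [0, 0, 0, 0], [0, 0, 0, 0], [0, 0, 0, 0], [0, 0, 0, 0]])

```text
time: 20.75
tool_pos: [0.6043, -0.0203, 0.0335]
tool_rot: [-0.003, 1.0, -0.0, 0.0]
contact_force: [1.8, 11.5, 2.0]
gripper_width: 0.001
```

jog_arm(targets=[[0, 0, 0, 0], [0, 0, 0, 0], [0, 0, 0, 0], [0, 0, 0, 0], [0, 0, 0, 0]])

```text
time: 21.17
tool_pos: [0.6043, -0.0203, 0.0335]
tool_rot: [-0.003, 1.0, -0.0, 0.0]
contact_force: [0.9, 12.5, 3.2]
gripper_width: -0.002
```

jog_arm(targets=[[0, 0, 0, 0], [0, -0.001, 0, 0], [0, -0.003, 0, 0], [0, -0.006, 0, 0], [0, -0.012, 0, 0]])

```text
time: 21.58
tool_pos: [0.6035, -0.0119, 0.0328]
tool_rot: [0.001, 1.0, -0.0, -0.001]
contact_force: [-0.7, 0.1, -0.6]
gripper_width: 0.001
```

jog_arm(targets=[[0, -0.01, 0, 0], [0, -0.012, -0.01, 0], [0, -0.012, -0.035, 0], [0, -0.012, -0.07, 0], [0, -0.012, -0.11, 0]])

```text
time: 22.0
tool_pos: [0.6021, 0.0012, 0.1426]
tool_rot: [-0.0, 1.0, 0.0, -0.002]
contact_force: [1.0, 0.5, -0.7]
gripper_width: 0.004
```

jog_arm(targets=[[-0.035, 0, -0.02, 0], [-0.07, 0, -0.04, 0], [-0.1, 0, -0.06, 0], [-0.12, 0, -0.08, 0], [-0.12, 0, -0.08, 0]])

```text
time: 22.42
tool_pos: [0.4835, 0.0007, 0.229]
tool_rot: [0.001, 1.0, -0.0, 0.004]
contact_force: [1.6, -0.3, 1.1]
gripper_width: 0.002
```

```bash
python3 - <<'E'
from h import *
import cv2,pickle
c=cams.get_calibration("wrist");a=cams.grab_frame("wrist");pickle.dump(c,open("w2.pkl","wb"));print(manip.state()["tool_pos"],manip.state()["contact_force"])
u,v=map(int,proj("wrist",(.565,-.0085,.0225),c));print(u,v)
u0,v0=max(u-85,0),max(v-70,0);print(u0,v0)
cv2.imwrite("pics/w2.png",cv2.resize(a[v0:v0+140,u0:u0+170,::-1],None,fx=4,fy=4,interpolation=cv2.INTER_CUBIC))
E
```

```text
[0.48428559 0.00072325 0.22699722] [ 0.267111   -0.38478193 -0.89016057]
331 108
246 38
```

View pics/w2.png

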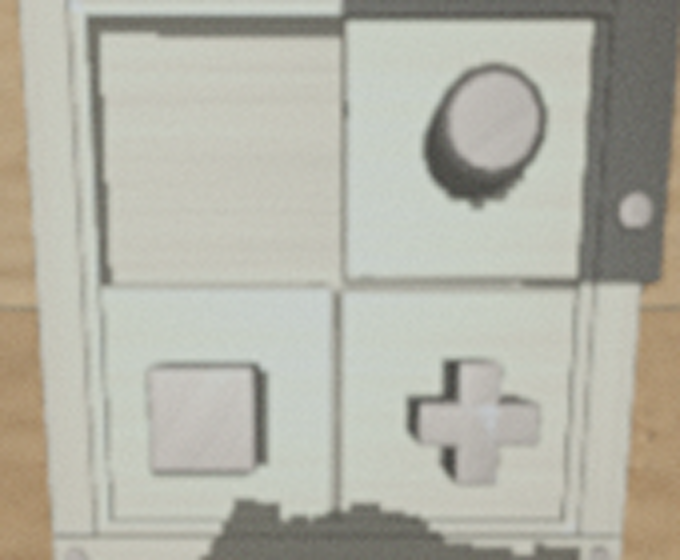

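Round pilot (495,118) sits in the stop corner, square (203,419) near left, cross (478,421) near right, far-left place empty. Check by numbers, then hand in.

```bash
python3 - <<'E'
from h import *
import pickle
c=pickle.load(open("w2.pkl","rb"))
for k,u,v in [("round",495,118),("sq",203,419),("cross",478,421)]:print(k,((ray("",(u+.5)/4-.5+246,(v+.5)/4-.5+38,.058,c)[:2]-[.565,-.0085])*1e3).round(1))
E
```

```text
round [ 40.2 -37.4]
sq [-36.9  40.6]
cross [-37.4 -36.1]
```

```bash
python3 -c "
from plant import manip
print(manip.job_done())"
```

```text
the job is handed in; nothing more can be done
None
```

The job is handed in. With the fingers shut I slid the square-pilot carrier home to near left, then the cross-pilot carrier home to near right. The round-pilot carrier then went into the stop corner, and nothing was lifted.

- **Seating push:** I held the round carrier against the right-hand (-y) stop face at 11–12.5 N for about 2.4 s. The tool also pressed down with 2–4 N, so the push was close to level but not perfectly so. I then let go and backed off.
- **Forces:** The largest reading I saw was 12.5 N sideways, though I only read the force at the end of each move call. Each carrier stopped within about 1 mm of where its wall or stop should be.
- **Final wrist picture:** All three carriers are in the right places and the far-left place is empty. Measured pilot positions are 1–3 mm off the ideal ±39.2 mm, mostly a common offset within calibration. The cross carrier sits about 1.5 mm off its side wall, which is within the play.
- **Not checked:** I did not look at the tape measure, tin and cap again after the last push. They were in place in the pictures just before it, except the cap, which was last seen in a picture taken before the cross carrier was moved. The arm never went near any of the three.

The clock was at about 22.5 s.

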